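Lock a cutter adapter in the bench clamping stand

ROBOT

A 6-joint arm with a two-finger parallel gripper is mounted at the origin on the work surface. World frame = base frame: x ahead of the robot, y to its left, z up, the work surface at z = 0. Lengths are in m, angles in rad, forces in N, time in s.
With the tool pointing down it reaches from about 0.4 to 0.825 m from the base axis. Payload 7 kg.
Tool frame: the origin (TCP) lies at the very end of the fingers, on their centre line; the grasp point (between the pads) lies 19 mm behind it; z points along the fingers, y is the direction in which the jaws open and shut (so a half turn about z gives the same grasp; the last joint's range is limited). The gripper opens to 88 mm and grips with 3 to 60 N. Pads are 19 mm wide; open, the fingers measure 130 mm over their backs; the gripper's body (78 mm by 193 mm) begins 47 mm behind the grasp point.
Start: joints at [1.567, 0.359, 0.012, 0, -1.224, -0.288], TCP at [0.194, 0.646, 0.227] pointing down, gripper open.
Joint ranges: [-3.07, 3.07], [-1.43, 2.12], [-1.02, 1.25], [-3.03, 1.67], [-3.05, -0], [-3.03, 3.03]. Speed limits (rad/s): [2.39, 2.39, 3.01, 3.14, 3.14, 3.14].

INTERFACE

Orientations are given as [roll, pitch, yaw] about the fixed x, y, z axes, in that order (R = Rz(yaw) Ry(pitch) Rx(roll)).
In Python, from station import arm gives the robot as it stands.
- The arm moves only by the shell command python3 -m inch 'ROWS' [FORCE]. ROWS is text: rows parted by semicolons, each of 7 numbers parted by spaces: the closure, from 0 (fully open) to 1 (shut), then the shift along the tool's x, y, z each as a share of 300 mm, from -1 to 1, then the turn, a rotation vector about the tool's x, y, z each as a share of 60 degrees, from -1 to 1. In form: grip tx ty tz rx ry rz; .... A call has 1 to 12 rows; each row is the pose to reach, as a shift and turn from the pose commanded when the call began, along the tool's axes at that moment; what a row does not reach only later rows make up. A row lasts 1/10 s, in which the tool goes at most 50 mm and 8.59 degrees, less where a joint would pass 70% of its speed; a pose out of reach is approached as far as the arm can. A call with a number of a shift or a turn outside -1 to 1 is refused whole. A call with a gripper value outside its range is refused whole. The fingers move at their own pace and stop on an object; FORCE is the grip in N (left out, the last holds). Time passes only in rows, so rows that repeat a pose let the fingers close. It gives the time, the measured TCP pose, the force and the opening at its end, in the units of the state.
- arm.get_state(): the state, without advancing time (a new reading comes with each control period).
- arm.grab_frame(name): name is "side" or "top" or "wrist"; returns a dict with "img" (400x640x3 uint8, red, green, blue), "range_z" (400x640 float32, m along the optical axis (not along the pixel's ray), 0 where there is no reading), "fx", "fy", "cx", "cy" (pixels), "extrinsics" (4x4, takes a point from world to camera coordinates); the wrist camera has in their place "tool_from_camera" (4x4, takes a point from camera to tool coordinates, whose origin is the TCP and whose axes are the flange's). Camera axes: x right, y up, looking along -z (the intrinsics and any distortion apply to the point x, -y, -z); pixel columns grow to the right and rows downward; lengths in m; the calibration is good to about 2 mm. A picture is of the moment at which its call begins: read the wrist's pose just before it.
- arm.job_done(): hands the job in, once; it reports no verdict.
The state is a dict: "t": time; "q": joint angles; "qd": joint speeds; "joint_efforts": joint torques, N m; "eef_pos": TCP position; "ee_rot": TCP orientation; "force": force on the tool from outside, world axes, zero at the start; "moment": the same for the moment, N m; "width": finger opening in m.
Only numpy, scipy, OpenCV 4.12 (cv2) and the standard library are available. Lean on these libraries where they do the work, as an engineer would, in place of code of your own. Each camera call takes 0.05 s, during which the arm holds its last target.

TASK

Take the cutter adapter with the blue band out of the rack and set it fully home in the socket of the clamping stand. Then turn the red cam knob clockwise until the sprung orange bolt snaps out over the adapter's flange, stop turning as soon as the knob comes up against the notch (feel for it, never force it), and let go. Leave the spare adapter, the wrench and the green box where they are.

Things in the scene. Friction and masses are not known exactly. Their poses are not given: they have to be found in the camera images.
- adapter_mid (a point): cutter adapter with a BLUE band, steel, 0.3 to 0.5 kg, 84 mm tall, standing upright in one hole of the rack; point on its axis half-way up (42 mm above its foot). From the foot up: shank 34 mm diameter, 36 mm long, 3 mm chamfer; flange 48 mm diameter, 8 mm thick; grip boss 30 mm diameter, 40 mm tall (44 to 84 mm above the foot). Take it by the boss.
- rack: black plastic rack, fixed, 75 x 190 x 22 mm, origin at the middle of its underside; two loose holes 37 mm wide, 16 mm deep, 45 mm either side of the middle along its y axis. The blue adapter stands in one, the spare in the other (either way round).
- spare_mid (a point): spare adapter with a YELLOW band, same shape as the blue one, in the other hole of the rack; point half-way up on its axis. Leave alone.
- wrench: loose steel wrench 160 mm long lying on the bench. Leave alone.
- insert_box: loose green box 60 x 40 x 24 mm, origin at the middle of its underside. Leave alone.
- stand: fixed clamping stand, origin on the bench, z up, 85 mm wide in x, long along its y axis (-103 to +115 mm). Around y = -60 mm the bare aluminium socket block, top 50 mm above the bench; from y = +5 mm on the grey cam housing, top 84 mm above the bench, with the red knob at y = +55 mm.
- socket (a point): centre of the mouth of the stand's socket, on the block's top face, 50 mm above the bench: round hole 36 mm diameter, 40 mm deep, 2 mm chamfer. Home, the adapter's flange rests on the block's top, its mid point 6 mm above this point. Fingers closing along the stand's x axis keep clear of bolt and housing.
- knob: red cam knob, turns about its vertical z axis; origin on the axis on the housing's cover. Disc 48 mm diameter, 10 mm tall, with a grip bar along its x axis: 46 long, 14 thick, 36 tall (10 to 46 mm above the origin). Turns clockwise seen from above (yaw falls) from a stop where its x lies along the stand's x; starts within 0.3 rad of it. Friction about 0.15 N m; stays where left.
- knob_grip (a point): point on the knob's axis 31 mm above its origin, where to grip the bar across its thickness; turns with the knob (its x along the bar). Fingertips reaching more than 20 mm below it touch the knob's disc.
- cam (a point): point on the knob's axis inside the housing, at cam height. The cam is set differently on the shaft each time: the bolt's roller starts to fall into the notch at some 1.0 to 2.4 rad clockwise of the stand's x axis; the fall takes 0.4 rad of turning, then under 0.1 rad of play, then the notch's far wall stops the roller, 20 mm from the axis.
- cam_wall (a point): same point as cam. At the notch's far wall the turning moment rises against the turn (3 to 4 N m per rad, slightly springy); 0.35 to 0.45 N m is a sure sign of it. More than 28 N between cam and bolt (about 0.7 N m on the knob) damages them. The bolt's spring (5 to 8 N) pulls the knob on clockwise while the roller falls.
- lock_bolt: orange sprung bolt, 24 mm wide, 10 mm thick, slides along the stand's y; origin at its nose tip, middle of the underside, 60.5 mm above the bench. Held back by the cam the tip is at stand y = -31 to -34 mm, clear of the adapter's flange (edge at -36); dropped in the notch it is at -41 mm, over the flange, 2.5 mm above it. Out, it bars the socket; it is blocked if the adapter stands high.
Not all that is in view belongs to the job. Leave any brown look-alike of the part that bears adapter_mid alone.

How it is judged:
By the outcome, as a careful person would: the job done as asked, in the order asked, and still so for the second after the job is handed in, with the robot touching nothing.
It also fails if it takes over 72 s, if anything falls off the work surface, if the arm or the gripper's body presses on something with over 40 N, if the wrist force passes 120 N, or if a joint passes its speed limit or range.

## Working session

There is one attempt and no reset: what is moved stays moved. The work goes in short steps, Python scripts to look and compute and a shell command to move; the robot and the scene stay as the last step left them, time stands still between calls to the robot, and variables do not carry over. Pictures are saved under pics/ and viewed, and the job is handed in when it is done.

```bash
ls; mkdir -p pics
cat > h.py <<'E'
import numpy as np, cv2
from station import arm
def grab(n,save=None):
    s=arm.get_state(); f=arm.grab_frame(n)
    f['s']=s
    if save: cv2.imwrite('pics/'+save,f['img'][:,:,::-1])
    np.savez('/tmp/%s.npz'%(save or n),**{k:v for k,v in f.items() if k!='s'},pos=s['eef_pos'],rot=s['ee_rot'])
    return f
E
python3 - <<'E'
from h import *
s=arm.get_state(); print(s)
for n in('side','top','wrist'):
    f=grab(n,n+'0.png'); print(n,[(k,v) for k,v in f.items() if k not in('img','range_z','s')])
E
```

```text
pics
{'t': 0.0, 'q': array([ 1.56711018e+00,  3.59370058e-01,  1.10765983e-02, -3.53171350e-04,
       -1.22411117e+00, -2.88104343e-01]), 'qd': array([-1.46433521e-03,  5.71972293e-04,  1.34152991e-03,  3.82875016e-04,
       -4.84202468e-05,  1.34012588e-03]), 'joint_efforts': array([-1.18912860e-03, -5.82718134e+01,  2.93078935e+01,  6.99760392e+00,
        6.88961009e-03, -1.47287392e-04]), 'eef_pos': array([0.19405697, 0.64599525, 0.22564075]), 'ee_rot': array([ 3.13995630e+00, -1.38697569e-04, -2.91910647e-01]), 'force': array([ 0.13377902,  0.30155359, -0.00576104]), 'moment': array([-0.04030452, -0.03984303,  0.0536553 ]), 'width': 0.08737271407308583}
side [('fx', 499.8252504612764), ('fy', 499.8252504612764), ('cx', 316.9583261333201), ('cy', 197.8432736116864), ('extrinsics', array([[ 0.66338595, -0.74824148,  0.00733266, -0.42604308],
       [ 0.57307709,  0.51433863,  0.63799562, -0.36574283],
       [-0.48114626, -0.41903515,  0.77000508, -0.66182758],
       [ 0.        ,  0.        ,  0.        ,  1.        ]]))]
top [('fx', 503.1792341294885), ('fy', 503.1792341294885), ('cx', 319.062316345857), ('cy', 193.48720694389993), ('extrinsics', array([[-0.0136455 , -0.99961006, -0.02436234, -0.01669497],
       [ 0.98756532, -0.01728932,  0.15625564, -0.55545917],
       [-0.15661592, -0.02192722,  0.98741615, -1.09053198],
       [ 0.        ,  0.        ,  0.        ,  1.        ]]))]
wrist [('fx', 286.77806440352043), ('fy', 286.77806440352043), ('cx', 321.09894584336485), ('cy', 198.5858191938265), ('tool_from_camera', array([[ 4.99468555e-04,  9.63975561e-01,  2.65990355e-01,
         7.04650647e-02],
       [ 9.99999650e-01, -3.02894847e-04, -7.80047647e-04,
        -7.37321493e-04],
       [-6.71379759e-04,  2.65990652e-01, -9.63975374e-01,
        -1.57193918e-01],
       [ 0.00000000e+00,  0.00000000e+00,  0.00000000e+00,
         1.00000000e+00]]))]
```

View pics/side0.png

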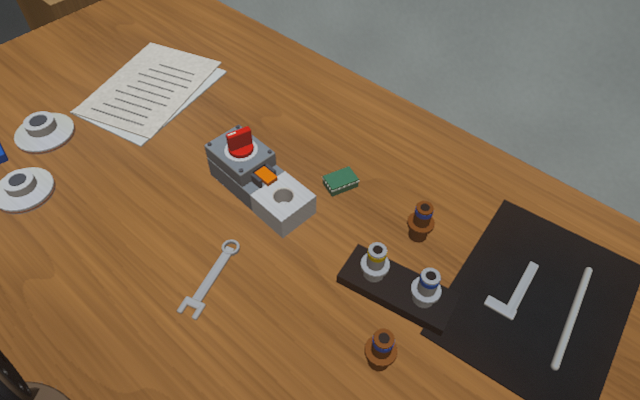

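View pics/top0.png

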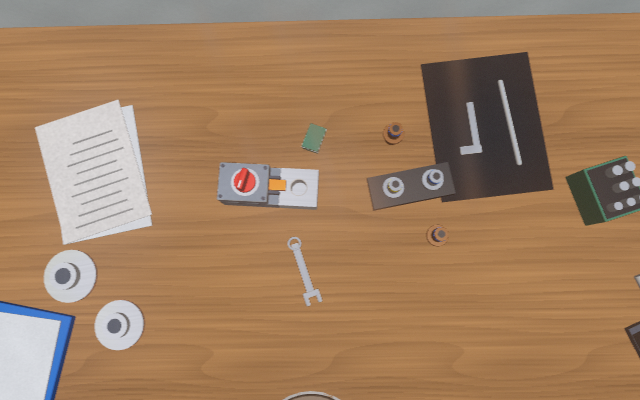

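View pics/wrist0.png

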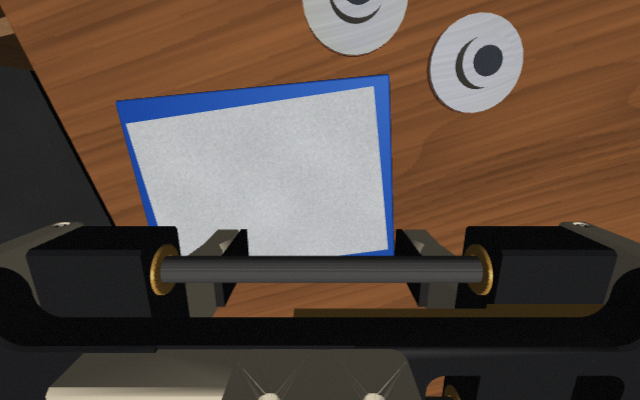

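Run:
```python
from h import *
a=cv2.imread('pics/top0.png')[110:260,200:470]; cv2.imwrite('pics/top0z.png',cv2.resize(a,None,fx=2.9,fy=2.9,interpolation=cv2.INTER_CUBIC))
a=cv2.imread('pics/side0.png')[110:370,190:470]; cv2.imwrite('pics/side0z.png',cv2.resize(a,None,fx=2.2,fy=2.2,interpolation=cv2.INTER_CUBIC))
```

```text
(no output)
```

View pics/top0z.png

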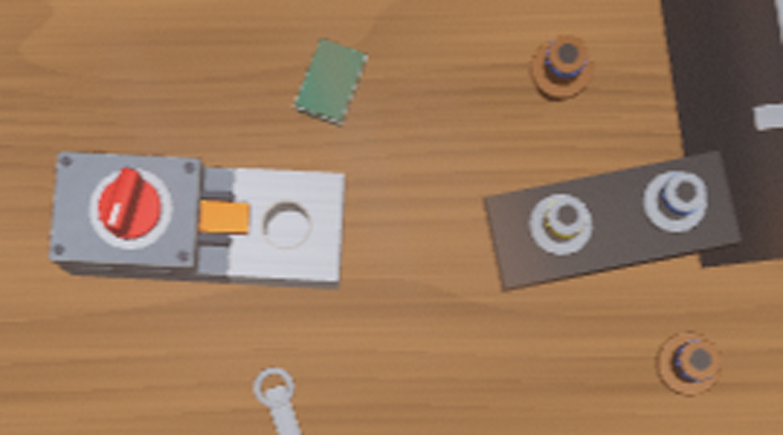

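View pics/side0z.png

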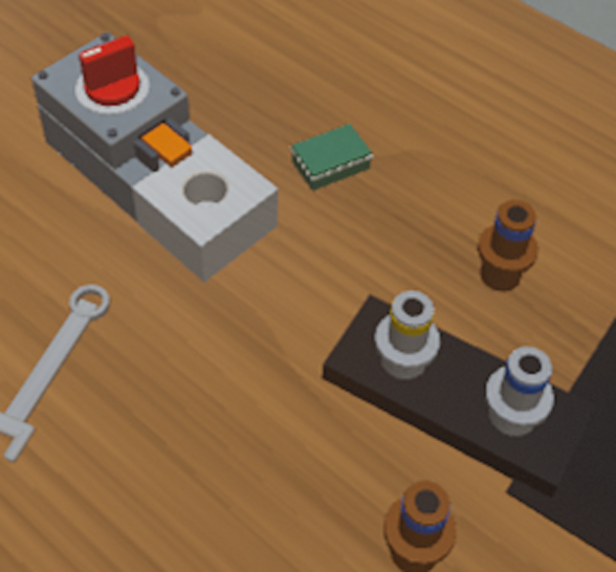

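```bash
cat >> h.py <<'E'
def ray(f,u,v,z):
    E=f['extrinsics'];R=E[:3,:3];t=E[:3,3]
    d=R.T@np.array([(u-f['cx'])/f['fx'],-(v-f['cy'])/f['fy'],-1.]); c=-R.T@t
    return c+d*(z-c[2])/d[2]
def pt(f,u,v):
    E=f['extrinsics'];Z=f['range_z'][int(round(v)),int(round(u))]
    p=np.array([(u-f['cx'])/f['fx']*Z,-(v-f['cy'])/f['fy']*Z,-Z]); return E[:3,:3].T@(p-E[:3,3])
E
python3 - <<'E'
from h import *
np.set_printoptions(precision=4,suppress=True)
T=np.load('/tmp/top0.png.npz');S=np.load('/tmp/side0.png.npz')
def tz(u,v): return 200+(u-.95)/2.9,110+(v-.95)/2.9
def sz(u,v): return 190+(u-.6)/2.2,110+(v-.6)/2.2
for n,u,v,z in [('blue top',685,188,.09),('blue flange',676,201,.05),('yel top',567,216,.09),('yel fl',561,225,.05),('socket',287,223,.05),('blkc',345,173,.05),('blkc2',340,282,.05),('h1',62,153,.084),('h2',200,157,.084),('h3',196,268,.084),('h4',50,262,.084),('disc',131,210,.084),('bartip1',126,172,.13),('bartip2',112,234,.13)]:
    a=tz(u,v); print(n,ray(T,*a,z),pt(T,*a))
print('side')
for n,u,v,z in [('blue top',529,366,.09),('yel top',413,308,.09),('socket',205,188,.05),('blkc',277,194,.05),('blkc2',204,242,.05),('bar a',82,56,.13),('bar b',130,40,.13),('disc',112,88,.084)]:
    a=sz(u,v); print(n,ray(S,*a,z),pt(S,*a))
E
```

```text
blue top [ 0.5849 -0.2794  0.09  ] [ 0.5847 -0.2792  0.0908]
blue flange [ 0.5825 -0.2805  0.05  ] [ 0.576  -0.2732  0.0852]
yel top [ 0.5653 -0.191   0.09  ] [ 0.5652 -0.1909  0.0904]
yel fl [ 0.5653 -0.1914  0.05  ] [ 0.5578 -0.1857  0.0946]
socket [0.5706 0.0202 0.05  ] [0.5774 0.0227 0.0111]
blkc [ 0.6093 -0.0253  0.05  ] [ 0.62   -0.0241 -0.0011]
blkc2 [ 0.5239 -0.0203  0.05  ] [ 0.5291 -0.0192  0.0102]
h1 [0.6218 0.1889 0.084 ] [0.6228 0.1899 0.0796]
h2 [0.6167 0.0837 0.084 ] [ 0.636   0.0945 -0.0031]
h3 [0.5318 0.0865 0.084 ] [0.5338 0.0883 0.07  ]
h4 [0.5382 0.1965 0.084 ] [ 0.551   0.2162 -0.0019]
disc [0.5768 0.1358 0.084 ] [0.5712 0.1306 0.1145]
bartip1 [0.5964 0.1318 0.13  ] [ 0.3775 -0.0502  1.1632]
bartip2 [0.551  0.1415 0.13  ] [0.5585 0.1498 0.0852]
side
blue top [ 0.5831 -0.2803  0.09  ] [ 0.5832 -0.2803  0.09  ]
yel top [ 0.568  -0.1919  0.09  ] [ 0.5672 -0.1924  0.0914]
socket [0.5722 0.021  0.05  ] [0.5865 0.0364 0.025 ]
blkc [ 0.607  -0.0275  0.05  ] [ 0.6371 -0.0011  0.0017]
blkc2 [ 0.5315 -0.0173  0.05  ] [ 0.5306 -0.0182  0.0517]
bar a [0.5602 0.1429 0.13  ] [0.5594 0.1418 0.1312]
bar b [0.5993 0.1279 0.13  ] [0.5994 0.128  0.1299]
disc [0.5796 0.1357 0.084 ] [0.5722 0.1257 0.0962]
```

```bash
cat >> h.py <<'E'
from scipy.spatial.transform import Rotation as Ro
def plan(p,yaw):
    s=arm.get_state(); R=Ro.from_euler('xyz',s['ee_rot']); Rt=Ro.from_euler('xyz',[np.pi,0,yaw])
    d=R.inv().apply(np.array(p)-s['eef_pos']); r=(R.inv()*Rt).as_rotvec()
    print('t',round(s['t'],2),'pos',s['eef_pos'].round(4),'rot',s['ee_rot'].round(4),'F',s['force'].round(2),'M',s['moment'].round(3),'w',round(s['width'],4),'q1,6',s['q'][[0,5]].round(2))
    print('SHIFT',(d/.3).round(4),'TURN',(r/np.radians(60)).round(4),'rows',max(np.linalg.norm(d)/.05,np.degrees(np.linalg.norm(r))/8.59).round(1))
E
python3 -m inch '0 0.82 1 0 0 0 0.6;0 0.82 1 0 0 0 0.6;0 0.82 1 0 0 0 0.6;0 0.82 1 0 0 0 0.6;0 0.82 1 0 0 0 0.6;0 0.82 1 0 0 0 0.6;0 0.82 1 0 0 0 0.6;0 0.82 1 0 0 0 0.6' 30
python3 -c "
from h import *
plan([.584,-.280,.22],-1.626)"
```

```text
t: 0.95
eef_pos: [0.3437, 0.2857, 0.2266]
ee_rot: [-3.141, 0.0, -0.92]
force: [1.1, 0.5, 1.2]
width: 0.0875
t 0.95 pos [0.3437 0.2857 0.2266] rot [-3.1415e+00  2.0000e-04 -9.2050e-01] F [1.1  0.5  1.16] M [ 0.098 -0.112 -0.017] w 0.0875 q1,6 [ 1.14 -0.49]
SHIFT [1.9857 0.5041 0.0217] TURN [-0.000e+00  2.000e-04  6.737e-01] rows 12.3
```

```bash
python3 -m inch '0 1 0.25 0 0 0 0.4;0 1 0.25 0 0 0 0.4;0 1 0.25 0 0 0 0.4;0 1 0.25 0 0 0 0.4;0 1 0.25 0 0 0 0.4;0 1 0.25 0 0 0 0.4;0 1 0.25 0 0 0 0.4'
python3 -c "
from h import *
plan([.584,-.280,.22],-1.626)"
```

```text
t: 1.65
eef_pos: [0.4662, 0.0002, 0.2263]
ee_rot: [3.141, -0.001, -1.344]
force: [0.5, 0.3, -0.6]
width: 0.088
t 1.65 pos [4.662e-01 2.000e-04 2.263e-01] rot [ 3.1407e+00 -6.0000e-04 -1.3435e+00] F [ 0.47  0.31 -0.61] M [0.127 0.007 0.038] w 0.088 q1,6 [ 0.42 -0.2 ]
SHIFT [ 0.9984 -0.172   0.0214] TURN [ 0.0007 -0.0007  0.2697] rows 6.1
```

```bash
python3 -m inch '0 1 -0.172 0 0 0 0.27;0 1 -0.172 0 0 0 0.27;0 1 -0.172 0 0 0 0.27;0 1 -0.172 0 0 0 0.27;0 1 -0.172 0 0 0 0.27;0 1 -0.172 0 0 0 0.27;0 1 -0.172 0 0 0 0.27'
python3 -c "
from h import *
plan([.584,-.280,.056],-1.626)
grab('wrist','w1.png')"
```

```text
t: 2.35
eef_pos: [0.5856, -0.2799, 0.2246]
ee_rot: [3.139, -0.001, -1.625]
force: [-0.1, 0.4, -1.2]
width: 0.0874
t 2.35 pos [ 0.5856 -0.2799  0.2246] rot [ 3.1394e+00 -5.0000e-04 -1.6253e+00] F [-0.14  0.44 -1.17] M [0.178 0.013 0.004] w 0.0874 q1,6 [-0.15  0.09]
SHIFT [2.000e-04 4.200e-03 5.622e-01] TURN [ 0.0021 -0.0005  0.0007] rows 3.4
```

View pics/w1.png

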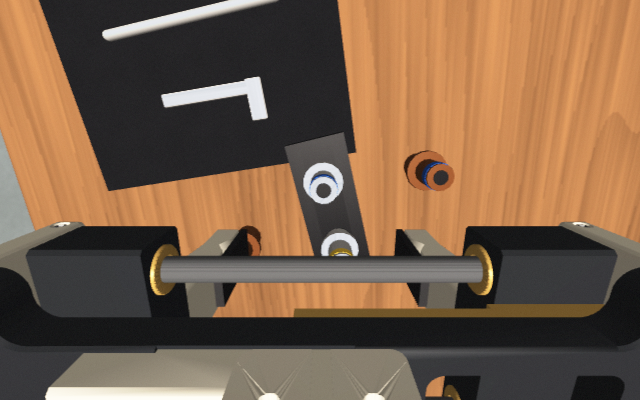

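```bash
cat >> h.py <<'E'
def wray(f,u,v,z):
    X=f['tool_from_camera']; R=Ro.from_euler('xyz',f['rot']).as_matrix()
    d=R@X[:3,:3]@np.array([(u-f['cx'])/f['fx'],-(v-f['cy'])/f['fy'],-1.]); c=f['pos']+R@X[:3,3]
    return (c+d*(z-c[2])/d[2]).round(4)
E
python3 - <<'E'
from h import *
f=np.load('/tmp/w1.png.npz'); im=f['img']
a=im[140:280,260:400,::-1]; cv2.imwrite('pics/w1z.png',cv2.resize(a,None,fx=4,fy=4,interpolation=cv2.INTER_CUBIC))
print(wray(f,323.5,190,.09),wray(f,323.5,182.5,.05))
E
```

```text
[ 0.5819 -0.2794  0.09  ] [ 0.5816 -0.2787  0.05  ]
```

View pics/w1z.png

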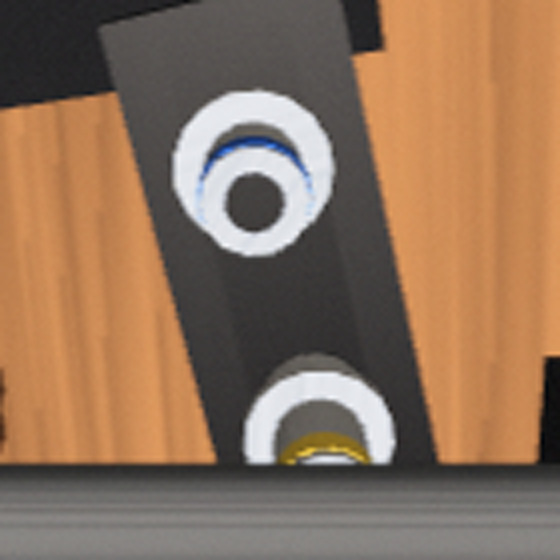

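```bash
python3 -m inch '0 0 0.008 0.15 0 0 0;0 0 0.008 0.3 0 0 0;0 0 0.008 0.4 0 0 0;0 0 0.008 0.5 0 0 0;0 0 0.008 0.562 0 0 0;0 0 0.008 0.562 0 0 0' 35
python3 -m inch '1 0 0 0 0 0 0;1 0 0 0 0 0 0;1 0 0 0 0 0 0;1 0 0 0 0 0 0;1 0 0 0 0 0 0;1 0 0 0 0 0 0;1 0 0 0 0 0 0;1 0 0 0 0 0 0' 35
python3 -c "
from h import *
plan([.584,-.280,.056],-1.626)
grab('side','s1.png')"
```

```text
t: 3.0
eef_pos: [0.5801, -0.2738, 0.0552]
ee_rot: [3.136, 0.001, -1.621]
force: [-0.4, -0.4, -0.9]
width: 0.0875
t: 3.8
eef_pos: [0.5824, -0.2759, 0.058]
ee_rot: [-3.141, -0.0, -1.622]
force: [0.0, -0.0, -2.2]
width: 0.029
t 3.8 pos [ 0.5824 -0.2759  0.058 ] rot [-3.1413e+00 -1.0000e-04 -1.6218e+00] F [ 0.05 -0.03 -2.23] M [0.145 0.231 0.018] w 0.029 q1,6 [-0.14  0.09]
SHIFT [ 0.0135 -0.006   0.0068] TURN [-0.0003 -0.0001  0.004 ] rows 0.1
```

View pics/s1.png

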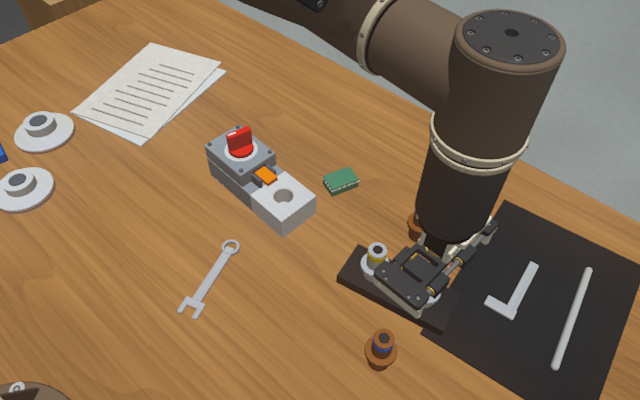

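```bash
python3 -m inch '1 0 0 -0.05 0 0 0;1 0 0 -0.1 0 0 0;1 0 0 -0.18 0 0 0;1 0 0 -0.3 0 0 0;1 0 0 -0.4 0 0 0;1 0 0 -0.4 0 0 0;1 0 0 -0.4 0 0 0'
python3 -c "
from h import *
plan([.571,.0205,.18],-1.626)
grab('wrist','w2.png');grab('side','s2.png');grab('top','t2.png')
a=cv2.imread('pics/w2.png')[130:300,230:430]; cv2.imwrite('pics/w2z.png',cv2.resize(a,None,fx=3.5,fy=3.5,interpolation=cv2.INTER_CUBIC))
"
```

```text
t: 4.55
eef_pos: [0.582, -0.2755, 0.1779]
ee_rot: [-3.141, 0.001, -1.622]
force: [0.0, 0.2, -4.3]
width: 0.0294
t 4.55 pos [ 0.582  -0.2755  0.1779] rot [-3.1413e+00  7.0000e-04 -1.6221e+00] F [ 0.02  0.2  -4.33] M [0.139 0.028 0.016] w 0.0294 q1,6 [-0.14  0.09]
SHIFT [-0.9834  0.0873 -0.0065] TURN [-0.0003  0.0007  0.0037] rows 5.9
```

View pics/w2z.png

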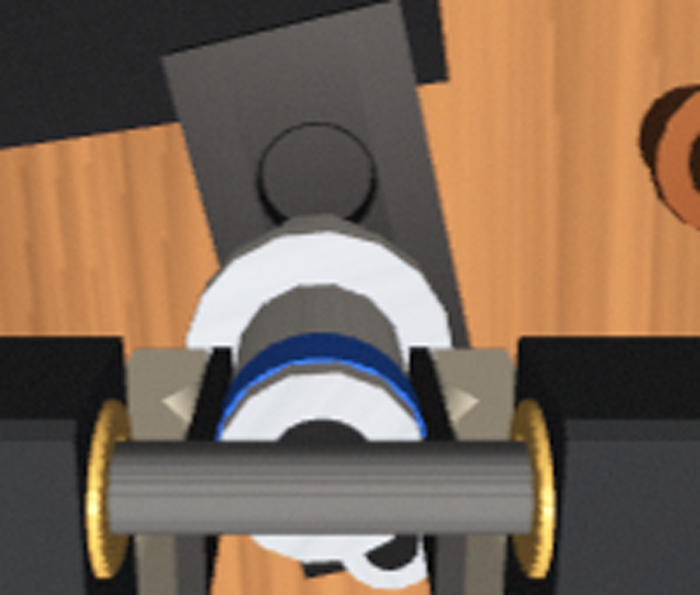

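View pics/s2.png

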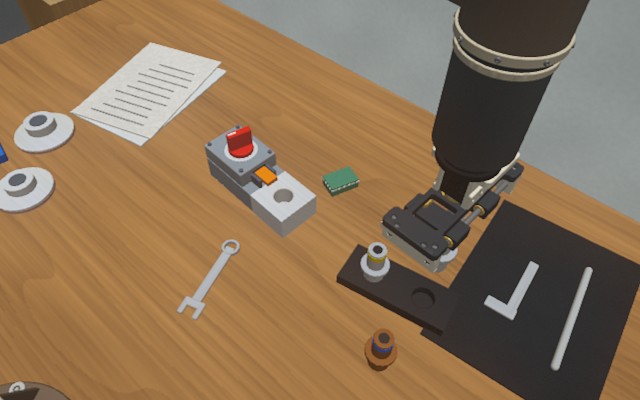

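Run:
```python
from h import *
f=np.load('/tmp/w2.png.npz'); X=f['tool_from_camera']
def tp(u,v,z):
    d=X[:3,:3]@np.array([(u-f['cx'])/f['fx'],-(v-f['cy'])/f['fy'],-1.]);c=X[:3,3]
    return (c+d*(z-c[2])/d[2]).round(4)
for zu,zv,z,n in[(322,370,-.032,'boss far edge'),(322,562,-.032,'boss near'),(218,440,-.032,'bl'),(427,440,-.032,'br'),(322,230,.008,'flange far'),(188,347,.008,'fl l'),(450,347,.008,'fl r'),(322,283,.008,'boss base far')]:
    print(n,tp(230+(zu-1.25)/3.5,130+(zv-1.25)/3.5,z))
f=np.load('/tmp/w2.png.npz')
hu,hv=230+(318-1.2)/3.5,130+(178-1.2)/3.5
print('hole bottom? ',wray(f,hu,hv,.022),wray(f,hu,hv,.006))
```

```text
boss far edge [ 0.0184  0.0014 -0.032 ]
boss near [-0.011   0.0014 -0.032 ]
bl [ 0.008  -0.0128 -0.032 ]
br [ 0.0081  0.0158 -0.032 ]
flange far [0.0272 0.0014 0.008 ]
fl l [ 0.0059 -0.0221  0.008 ]
fl r [0.006  0.0239 0.008 ]
boss base far [0.0177 0.0014 0.008 ]
hole bottom?  [ 0.5815 -0.2806  0.022 ] [ 0.5818 -0.2772  0.006 ]
```

```bash
python3 -m inch '1 0 0 -0.1 0 0 0;1 -0.2 0 -0.1 0 0 0;1 -0.4 0 -0.1 0 0 0;1 -1 0.087 -0.1 0 0 0;1 -1 0.087 -0.1 0 0 0;1 -1 0.087 -0.1 0 0 0;1 -1 0.087 -0.1 0 0 0;1 -1 0.087 -0.1 0 0 0;1 -1 0.087 -0.1 0 0 0;1 -1 0.087 -0.1 0 0 0'
python3 -c "
from h import *
plan([.571,.024,.21],-1.626)
grab('wrist','w3.png')
a=cv2.imread('pics/w3.png')[90:260,210:430]; cv2.imwrite('pics/w3z.png',cv2.resize(a,None,fx=3.5,fy=3.5,interpolation=cv2.INTER_CUBIC))
"
```

```text
t: 5.7
eef_pos: [0.5711, 0.0247, 0.2071]
ee_rot: [3.14, -0.001, -1.622]
force: [-0.8, -0.9, -4.3]
width: 0.0297
t 5.7 pos [0.5711 0.0247 0.2071] rot [ 3.1400e+00 -8.0000e-04 -1.6217e+00] F [-0.79 -0.9  -4.26] M [ 0.116 -0.063  0.044] w 0.0297 q1,6 [ 0.39 -0.44]
SHIFT [ 0.0023  0.0002 -0.0097] TURN [ 0.0015 -0.0007  0.0041] rows 0.1
```

View pics/w3z.png

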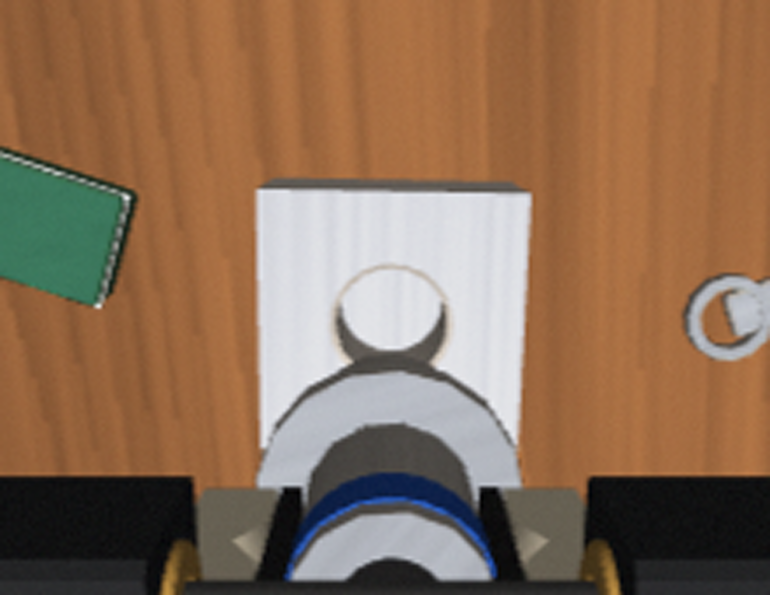

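Run:
```python
from h import *
f=np.load('/tmp/w3.png.npz')
o=lambda u,v:(210+(u-1.25)/3.5,90+(v-1.25)/3.5)
for n,u,v in[('c',392.5,321),('l',334,321),('r',451,321),('top',392.5,264),('c1',257,188),('c2',531,191),('s1',262,440),('s2',521,400)]: print(n,wray(f,*o(u,v),.05))
s=arm.get_state();R=Ro.from_euler('xyz',f['rot']);p=wray(f,*o(392.5,321),.05)
print('tool',R.inv().apply(p-f['pos']))
f=np.load('/tmp/w2.png.npz')
o=lambda u,v:(230+(u-1.25)/3.5,130+(v-1.25)/3.5)
for n,u,v in[('l',257,178),('r',376,178),('top',316,122)]: print(n,wray(f,*o(u,v),.022))
```

```text
c [0.5689 0.0207 0.05  ]
l [0.5876 0.0197 0.05  ]
r [0.5503 0.0216 0.05  ]
top [0.568  0.0024 0.05  ]
c1 [ 0.6086 -0.0233  0.05  ]
c2 [ 0.5242 -0.0181  0.05  ]
s1 [0.6139 0.0585 0.05  ]
s2 [0.5283 0.0491 0.05  ]
tool [0.00398156 0.00172385 0.15709469]
l [ 0.6009 -0.2816  0.022 ]
r [ 0.5631 -0.2797  0.022 ]
top [ 0.5813 -0.2985  0.022 ]
```

```bash
python3 -m inch '1 0 0.002 0.12 0 0 0;1 0 0.002 0.24 0 0 0;1 0 0.002 0.32 0 0 0;1 0 0.002 0.335 0 0 0;1 0 0.002 0.335 0 0 0;1 0 0.002 0.335 0 0 0'
python3 -c "
from h import *
plan([.5706,.0248,.066],-1.632)
grab('wrist','w4.png');grab('side','s4.png');grab('top','t4.png')
a=cv2.imread('pics/w4.png')[90:260,210:430]; cv2.imwrite('pics/w4z.png',cv2.resize(a,None,fx=3.5,fy=3.5,interpolation=cv2.INTER_CUBIC))
a=cv2.imread('pics/s4.png')[100:260,190:390]; cv2.imwrite('pics/s4z.png',cv2.resize(a,None,fx=3.5,fy=3.5,interpolation=cv2.INTER_CUBIC))
"
```

```text
t: 6.35
eef_pos: [0.572, 0.0248, 0.1089]
ee_rot: [-3.14, 0.0, -1.622]
force: [0.6, 0.1, -3.0]
width: 0.0296
t 6.35 pos [0.572  0.0248 0.1089] rot [-3.1396e+00  3.0000e-04 -1.6223e+00] F [ 0.59  0.08 -3.03] M [ 0.132 -0.117  0.007] w 0.0296 q1,6 [ 0.39 -0.44]
SHIFT [0.0002 0.0051 0.1429] TURN [-0.0019  0.0003  0.0093] rows 0.9
```

View pics/w4z.png

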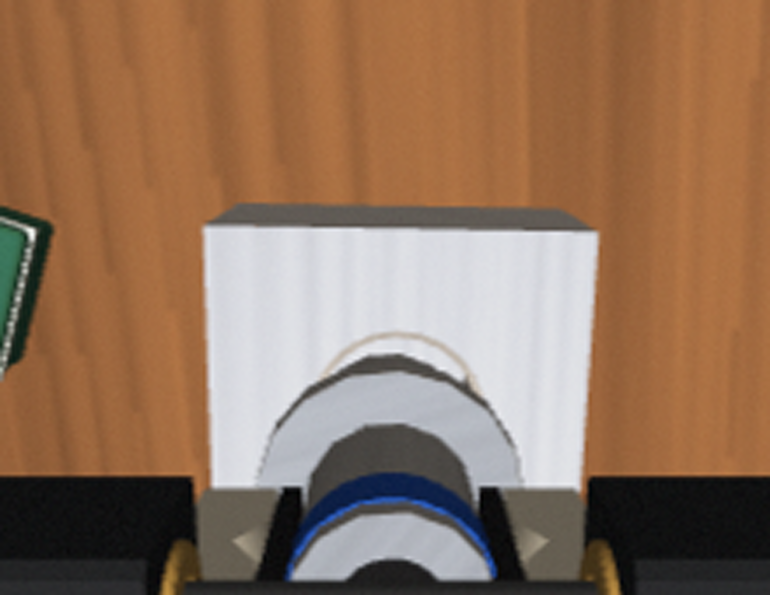

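View pics/s4z.png

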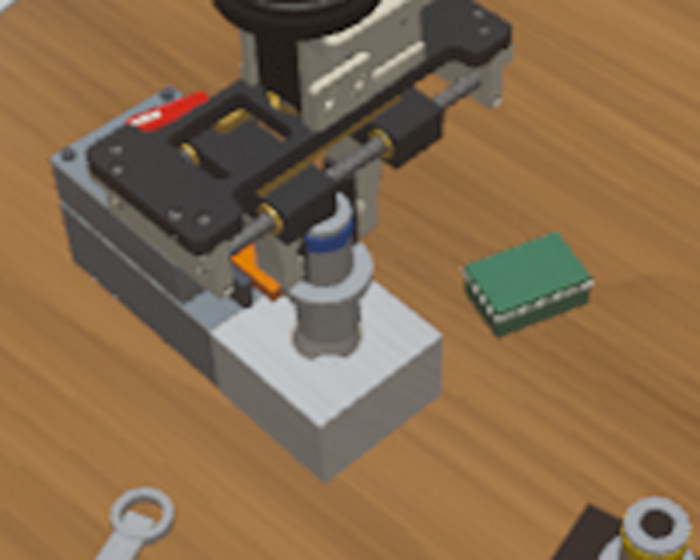

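Run:
```python
from h import *
f=np.load('/tmp/w4.png.npz');R=Ro.from_euler('xyz',f['rot'])
X=f['tool_from_camera']
o=lambda u,v:(210+(u-1.25)/3.5,90+(v-1.25)/3.5)
def tp(u,v,z):
    u,v=o(u,v);d=X[:3,:3]@np.array([(u-f['cx'])/f['fx'],-(v-f['cy'])/f['fy'],-1.]);c=X[:3,3]
    return (c+d*(z-c[2])/d[2]).round(4)
for n,u,v in[('top',400,332),('l',322,378),('r',478,378),('c1',204,226),('c2',598,230),('sl',212,488),('sr',584,488)]: print(n,tp(u,v,.0589))
for n,u,v,z in[('flange far',390,368,.008),('fl l',258,487,.008),('fl r',521,487,.008),('boss far',391,505,-.032),('shank edge l',310,487,.008),('r',470,487,.008)]: print(n,tp(u,v,z))
```

```text
top [0.0224 0.0032 0.0589]
l [ 0.0119 -0.0142  0.0589]
r [0.0119 0.0206 0.0589]
c1 [ 0.0456 -0.0389  0.0589]
c2 [0.0448 0.0456 0.0589]
sl [-0.0144 -0.0399  0.0589]
sr [-0.0143  0.0457  0.0589]
flange far [0.0276 0.0011 0.008 ]
fl l [ 0.0059 -0.0221  0.008 ]
fl r [0.006  0.0241 0.008 ]
boss far [ 0.0191  0.0012 -0.032 ]
shank edge l [ 0.0059 -0.013   0.008 ]
r [0.0059 0.0151 0.008 ]
```

```bash
python3 -m inch '1 -0.001 0.006 0 0 0 0;1 -0.001 0.006 0.02 0 0 0;1 -0.001 0.006 0.035 0 0 0;1 -0.001 0.006 0.05 0 0 0;1 -0.001 0.006 0.05 0 0 0'
python3 -c "
from h import *
plan([.5706,.0248,.066],-1.632)"
```

```text
t: 7.0
eef_pos: [0.5691, 0.0256, 0.0917]
ee_rot: [3.141, -0.0, -1.622]
force: [0.6, 0.5, -4.2]
width: 0.0291
t 7.0 pos [0.5691 0.0256 0.0917] rot [ 3.1412e+00 -3.0000e-04 -1.6217e+00] F [ 0.56  0.51 -4.19] M [ 0.049 -0.575 -0.   ] w 0.0291 q1,6 [ 0.39 -0.44]
SHIFT [ 0.0023 -0.0051  0.0856] TURN [ 0.0004 -0.0003  0.0099] rows 0.5
```

```bash
python3 -m inch '1 0 0 0.015 0 0 0;1 0 0 0.03 0 0 0;1 0 0 0.045 0 0 0;1 0 0 0.06 0 0 0;1 0 0 0.06 0 0 0'
python3 -c "
from h import *
plan([.5706,.0248,.066],-1.632)"
```

```text
t: 7.5
eef_pos: [0.5692, 0.0256, 0.0738]
ee_rot: [3.141, -0.0, -1.622]
force: [2.8, -0.8, -4.9]
width: 0.0291
t 7.5 pos [0.5692 0.0256 0.0738] rot [ 3.1414e+00 -2.0000e-04 -1.6217e+00] F [ 2.84 -0.83 -4.93] M [-0.076 -0.973  0.002] w 0.0291 q1,6 [ 0.39 -0.44]
SHIFT [ 0.0023 -0.0048  0.026 ] TURN [ 0.0002 -0.0002  0.0098] rows 0.2
```

```bash
python3 -m inch '1 0 -0.003 0 0 0 0;1 0 -0.003 0.012 0 0 0;1 0 -0.003 0.02 0 0 0;1 0 -0.003 0.02 0 0 0'
python3 -m inch '1 0 0 0.005 0 0 0;1 0 0 0.007 0 0 0;1 0 0 0.007 0 0 0'
python3 -c "
from h import *
plan([.5706,.0248,.066],-1.632)"
```

```text
t: 7.9
eef_pos: [0.5695, 0.0255, 0.068]
ee_rot: [3.141, -0.0, -1.622]
force: [0.4, 0.4, -2.7]
width: 0.0294
t: 8.2
eef_pos: [0.5699, 0.0255, 0.0663]
ee_rot: [3.141, -0.0, -1.622]
force: [-0.1, -0.5, -2.8]
width: 0.0298
t 8.2 pos [0.5699 0.0255 0.0663] rot [ 3.1414 -0.     -1.6218] F [-0.09 -0.48 -2.83] M [ 0.072 -0.059  0.015] w 0.0298 q1,6 [ 0.39 -0.44]
SHIFT [ 0.0023 -0.0024  0.001 ] TURN [ 0.0001 -0.      0.0098] rows 0.1
```

```bash
python3 -m inch '1 0 0 0.002 0 0 0;1 0 0 0.004 0 0 0;1 0 0 0.004 0 0 0'
python3 -m inch '1 0 0 0.002 0 0 0;1 0 0 0.004 0 0 0;1 0 0 0.004 0 0 0'
python3 -c "
from h import *
plan([.5706,.0248,.066],-1.632)
grab('side','s5.png')
a=cv2.imread('pics/s5.png')[100:260,190:390]; cv2.imwrite('pics/s5z.png',cv2.resize(a,None,fx=3.5,fy=3.5,interpolation=cv2.INTER_CUBIC))"
```

```text
t: 8.5
eef_pos: [0.5701, 0.0255, 0.0659]
ee_rot: [-3.141, -0.0, -1.621]
force: [-3.4, 0.3, 4.8]
width: 0.0291
t: 8.8
eef_pos: [0.5703, 0.0255, 0.0658]
ee_rot: [-3.141, -0.0, -1.621]
force: [-6.4, -0.0, 14.7]
width: 0.0297
t 8.8 pos [0.5703 0.0255 0.0658] rot [-3.1406e+00 -1.0000e-04 -1.6211e+00] F [-6.45 -0.02 14.74] M [ 0.401  2.635 -0.043] w 0.0297 q1,6 [ 0.39 -0.44]
SHIFT [ 0.0024 -0.0012 -0.0007] TURN [-0.001  -0.0001  0.0104] rows 0.1
```

View pics/s5z.png

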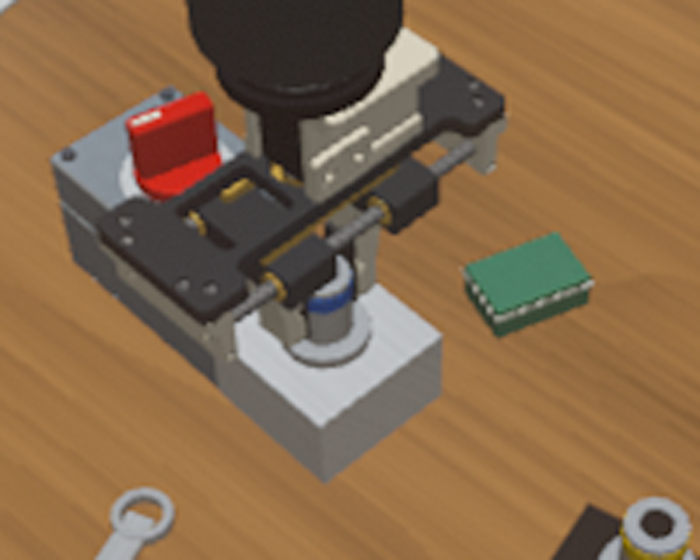

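```bash
python3 -m inch '0 0 0 -0.006 0 0 0;0 0 0 -0.006 0 0 0;0 0 0 -0.006 0 0 0;0 0 0 -0.006 0 0 0;0 0 0 -0.006 0 0 0;0 0 0 -0.15 0 0 0;0 0 0 -0.3 0 0 0;0 0 0 -0.45 0 0 0;0 0 0 -0.5 0 0 0;0 0 0 -0.5 0 0 0'
python3 -c "
from h import *
plan([.577,.136,.25],-.3)
grab('wrist','w6.png');grab('side','s6.png');grab('top','t6.png')
a=cv2.imread('pics/s6.png')[100:260,190:390]; cv2.imwrite('pics/s6z.png',cv2.resize(a,None,fx=3.5,fy=3.5,interpolation=cv2.INTER_CUBIC))"
```

```text
t: 9.85
eef_pos: [0.5716, 0.0259, 0.2172]
ee_rot: [-3.136, 0.002, -1.622]
force: [-0.6, -0.0, -0.8]
width: 0.0873
t 9.85 pos [0.5716 0.0259 0.2172] rot [-3.1361e+00  1.9000e-03 -1.6215e+00] F [-0.61 -0.01 -0.8 ] M [ 0.082 -0.019 -0.006] w 0.0873 q1,6 [ 0.39 -0.44]
SHIFT [-3.676e-01 -1.000e-04 -1.086e-01] TURN [-0.0057 -0.0019 -1.2619] rows 8.8
```

View pics/s6z.png

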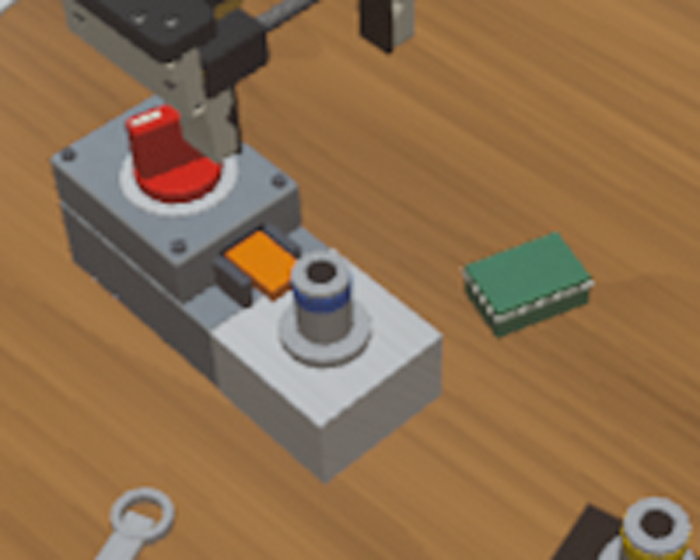

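View pics/w6.png

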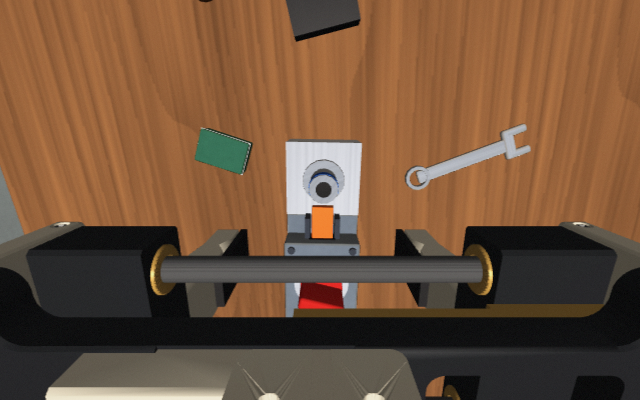

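```bash
python3 -m inch '0 0 0 -0.11 0 0 -0.1;0 -0.37 0 -0.11 0 0 -0.95;0 -0.37 0 -0.11 0 0 -0.95;0 -0.37 0 -0.11 0 0 -0.95;0 -0.37 0 -0.11 0 0 -0.95;0 -0.37 0 -0.11 0 0 -0.95;0 -0.37 0 -0.11 0 0 -0.95;0 -0.37 0 -0.11 0 0 -0.95;0 -0.37 0 -0.11 0 0 -0.95'
python3 -m inch '0 0 0 0 0 0 -0.31;0 0 0 0 0 0 -0.31;0 0 0 0 0 0 -0.31;0 0 0 0 0 0 -0.31'
python3 -c "
from h import *
plan([.5773,.1362,.25],-.3)
grab('wrist','w7.png');
a=cv2.imread('pics/w7.png')[130:260,220:420]; cv2.imwrite('pics/w7z.png',cv2.resize(a,None,fx=3.8,fy=3.8,interpolation=cv2.INTER_CUBIC))"
```

```text
t: 10.9
eef_pos: [0.5753, 0.1362, 0.2457]
ee_rot: [3.14, 0.001, -0.631]
force: [-0.8, 0.1, -1.0]
width: 0.0872
t: 11.3
eef_pos: [0.5756, 0.1363, 0.2466]
ee_rot: [3.141, 0.0, -0.307]
force: [-0.3, -0.1, 0.4]
width: 0.0877
t 11.3 pos [0.5756 0.1363 0.2466] rot [ 3.1412e+00  4.0000e-04 -3.0730e-01] F [-0.33 -0.05  0.36] M [ 0.028  0.047 -0.007] w 0.0877 q1,6 [0.56 0.7 ]
SHIFT [ 0.0056 -0.0015 -0.0113] TURN [ 0.0003  0.0004 -0.007 ] rows 0.1
```

View pics/w7z.png

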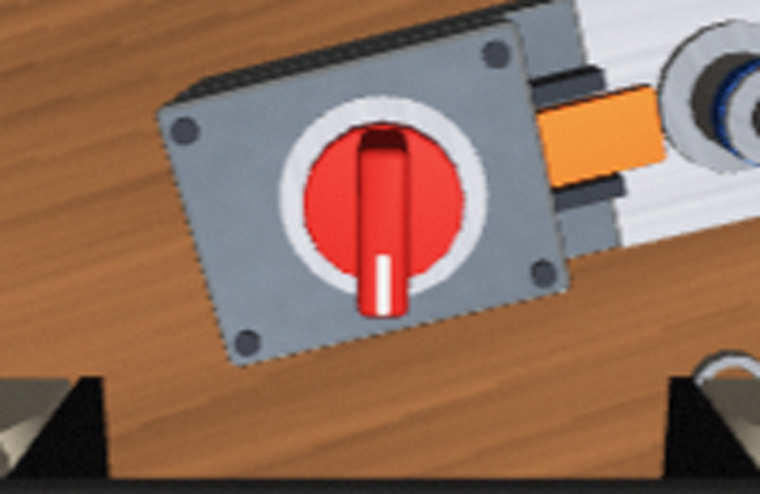

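Run:
```python
from h import *
f=np.load('/tmp/w7.png.npz')
o=lambda u,v:(220+(u-1.4)/3.8,130+(v-1.4)/3.8)
for n,u,v,z in[('bar far',383,150,.13),('bar near',383,317,.13),('barL',357,230,.13),('barR',409,230,.13),('disc',384,203,.094),('ring',383,197,.084),('s1',184,131,.084),('s2',496,54,.084),('s3',543,272,.084),('s4',246,343,.084),('ad',None,None,None)][:-1]: print(n,wray(f,*o(u,v),z))
T=np.load('/tmp/t6.png.npz');
```

```text
bar far [0.5991 0.13   0.13  ]
bar near [0.5566 0.1435 0.13  ]
barL [0.5812 0.1427 0.13  ]
barR [0.5772 0.1299 0.13  ]
disc [0.5784 0.1363 0.094 ]
ring [0.5782 0.1367 0.084 ]
s1 [0.6148 0.1866 0.084 ]
s2 [0.6085 0.0928 0.084 ]
s3 [0.5411 0.0972 0.084 ]
s4 [0.5469 0.1913 0.084 ]
```

```bash
python3 -m inch '0 0.006 -0.004 0.15 0 0 0;0 0.006 -0.004 0.3 0 0 0;0 0.006 -0.004 0.4 0 0 0;0 0.006 -0.004 0.46 0 0 0;0 0.006 -0.004 0.485 0 0 0;0 0.006 -0.004 0.485 0 0 0;0 0.006 -0.004 0.485 0 0 0'
python3 -c "
from h import *
plan([.5778,.137,.099],-.307)"
```

```text
t: 12.05
eef_pos: [0.5785, 0.1373, 0.1025]
ee_rot: [-3.141, -0.001, -0.303]
force: [0.6, 0.2, 0.4]
width: 0.0876
t 12.05 pos [0.5785 0.1373 0.1025] rot [-3.1408e+00 -1.2000e-03 -3.0320e-01] F [0.59 0.19 0.38] M [ 0.005 -0.014 -0.052] w 0.0876 q1,6 [0.56 0.71]
SHIFT [-0.0018  0.0016  0.0118] TURN [-0.0008 -0.0011  0.0036] rows 0.1
```

Clear of everything; lower 3 mm more, then grip the bar.

```bash
python3 -m inch '0 0 0 0.009 0 0 0;0 0 0 0.009 0 0 0;1 0 0 0.009 0 0 0;1 0 0 0.009 0 0 0;1 0 0 0.009 0 0 0;1 0 0 0.009 0 0 0;1 0 0 0.009 0 0 0;1 0 0 0.009 0 0 0;1 0 0 0.009 0 0 0;1 0 0 0.009 0 0 0;1 0 0 0.009 0 0 0;1 0 0 0.009 0 0 0' 30
python3 -c "
from h import *
plan([.5778,.137,.099],-.307)"
```

```text
t: 13.25
eef_pos: [0.5775, 0.1365, 0.0987]
ee_rot: [3.141, 0.0, -0.302]
force: [1.4, -7.1, 2.5]
width: 0.0142
t 13.25 pos [0.5775 0.1365 0.0987] rot [ 3.1407e+00  3.0000e-04 -3.0220e-01] F [ 1.37 -7.09  2.54] M [-1.964 -0.59  -0.083] w 0.0142 q1,6 [0.56 0.71]
SHIFT [ 0.0005 -0.0017 -0.0009] TURN [0.0009 0.0003 0.0045] rows 0.0
```

```bash
python3 -m inch '1 0 0.0025 0 0 0 0.05;1 0 0.0025 0 0 0 0.1;1 0 0.0025 0 0 0 0.15;1 0 0.0025 0 0 0 0.2;1 0 0.0025 0 0 0 0.25;1 0 0.0025 0 0 0 0.25'
python3 -c "
from h import *
plan([.5778,.137,.099],-.307)"
```

```text
t: 13.85
eef_pos: [0.5776, 0.1366, 0.0988]
ee_rot: [-3.141, -0.0, -0.565]
force: [-0.2, 1.7, 0.1]
width: 0.0139
t 13.85 pos [0.5776 0.1366 0.0988] rot [-3.1411e+00 -1.0000e-04 -5.6480e-01] F [-0.18  1.72  0.13] M [ 0.483 -0.083 -0.179] w 0.0139 q1,6 [0.56 0.45]
SHIFT [-0.0003 -0.0015 -0.0008] TURN [-4.000e-04 -1.000e-04 -2.462e-01] rows 1.7
```

```bash
P='from h import *
s=arm.get_state();print(round(s["t"],2),"yaw",s["ee_rot"][2].round(4),"F",s["force"].round(1),"M",s["moment"].round(3),"w",s["width"].round(4),"e6",s["joint_efforts"][5].round(3),"p",s["eef_pos"].round(4))'
echo "$P" > p.py
python3 -m inch '1 0 0 0 0 0 0.05;1 0 0 0 0 0 0.1' >/dev/null; python3 p.py
python3 -m inch '1 0 0 0 0 0 0.05;1 0 0 0 0 0 0.1'>/dev/null; python3 p.py
python3 -m inch '1 0 0 0 0 0 0.05;1 0 0 0 0 0 0.1'>/dev/null; python3 p.py
python3 -m inch '1 0 0 0 0 0 0.05;1 0 0 0 0 0 0.05'>/dev/null; python3 p.py
```

```text
Traceback (most recent call last):
  File "p.py", line 2, in <module>
    s=arm.get_state();print(round(s["t"],2),"yaw",s["ee_rot"][2].round(4),"F",s["force"].round(1),"M",s["moment"].round(3),"w",s["width"].round(4),"e6",s["joint_efforts"][5].round(3),"p",s["eef_pos"].round(4))
                                                                                                                               ^^^^^^^^^^^^^^^^
AttributeError: 'float' object has no attribute 'round'
Traceback (most recent call last):
  File "p.py", line 2, in <module>
    s=arm.get_state();print(round(s["t"],2),"yaw",s["ee_rot"][2].round(4),"F",s["force"].round(1),"M",s["moment"].round(3),"w",s["width"].round(4),"e6",s["joint_efforts"][5].round(3),"p",s["eef_pos"].round(4))
                                                                                                                               ^^^^^^^^^^^^^^^^
AttributeError: 'float' object has no attribute 'round'
Traceback (most recent call last):
  File "p.py", line 2, in <module>
    s=arm.get_state();print(round(s["t"],2),"yaw",s["ee_rot"][2].round(4),"F",s["force"].round(1),"M",s["moment"].round(3),"w",s["width"].round(4),"e6",s["joint_efforts"][5].round(3),"p",s["eef_pos"].round(4))
                                                                                                                               ^^^^^^^^^^^^^^^^
AttributeError: 'float' object has no attribute 'round'
Traceback (most recent call last):
  File "p.py", line 2, in <module>
    s=arm.get_state();print(round(s["t"],2),"yaw",s["ee_rot"][2].round(4),"F",s["force"].round(1),"M",s["moment"].round(3),"w",s["width"].round(4),"e6",s["joint_efforts"][5].round(3),"p",s["eef_pos"].round(4))
                                                                                                                               ^^^^^^^^^^^^^^^^
AttributeError: 'float' object has no attribute 'round'
```

```bash
sed -i 's/s\["width"\].round(4)/round(s["width"],4)/' p.py; python3 p.py; python3 -m inch '1 0 0 0 0 0 0.02;1 0 0 0 0 0 0.04' >/dev/null; python3 p.py; python3 -m inch '1 0 0 0 0 0 0;1 0 0 0 0 0 0' >/dev/null; python3 p.py
```

```text
14.65 yaw -0.9298 F [ 0.8  3.6 -1.6] M [ 0.949 -0.404 -0.064] w 0.0138 e6 -0.669 p [0.5778 0.1368 0.0987]
14.85 yaw -0.9724 F [ 1.8  4.8 -2.2] M [ 1.457 -0.505  0.241] w 0.0137 e6 0.182 p [0.5778 0.1368 0.0988]
15.05 yaw -0.9719 F [ 1.8  5.3 -2.6] M [ 1.838 -0.713  0.112] w 0.0137 e6 -0.106 p [0.5778 0.1367 0.0988]
```

```bash
cat >> p.py <<'E'
import sys
sys.exit(1 if s["moment"][2]>0.32 else 0)
E
I="python3 -m inch"
$I '1 -0.0015 -0.001 0 0 0 0.02;1 -0.0015 -0.001 0 0 0 0.04;1 -0.0015 -0.001 0 0 0 0.06' >/dev/null; python3 p.py &&
$I '1 0 0 0 0 0 0.02;1 0 0 0 0 0 0.04;1 0 0 0 0 0 0.06' >/dev/null && python3 p.py &&
$I '1 0 0 0 0 0 0.02;1 0 0 0 0 0 0.04;1 0 0 0 0 0 0.06' >/dev/null && python3 p.py &&
$I '1 0 0 0 0 0 0.02;1 0 0 0 0 0 0.04;1 0 0 0 0 0 0.06' >/dev/null && python3 p.py &&
$I '1 0 0 0 0 0 0.02;1 0 0 0 0 0 0.04;1 0 0 0 0 0 0.06' >/dev/null && python3 p.py
```

```text
15.35 yaw -1.0369 F [ 3.5  2.4 -4.5] M [ 0.999 -1.503  0.196] w 0.0138 e6 0.185 p [0.5778 0.1368 0.0988]
15.65 yaw -1.0998 F [ 4.2  2.6 -3.9] M [ 1.04  -1.73   0.282] w 0.0139 e6 0.075 p [0.5779 0.1369 0.0988]
15.95 yaw -1.1628 F [ 4.4  2.  -4. ] M [ 0.898 -1.852  0.157] w 0.0136 e6 0.215 p [0.5779 0.1369 0.0988]
16.25 yaw -1.2256 F [ 5.2  2.9 -4.8] M [ 0.933 -1.914  0.179] w 0.0135 e6 0.217 p [0.578  0.1369 0.0988]
16.55 yaw -1.2882 F [ 6.1  2.9 -4.2] M [ 0.982 -2.011  0.292] w 0.0137 e6 0.051 p [0.578  0.1369 0.0988]
```

```bash
sed -i 's/>0.32/>0.34/' p.py
I="python3 -m inch"
$I '1 0 -0.0022 0 0 0 0.02;1 0 -0.0022 0 0 0 0.04;1 0 -0.0022 0 0 0 0.06' >/dev/null; python3 p.py &&
$I '1 0 0 0 0 0 0.02;1 0 0 0 0 0 0.04;1 0 0 0 0 0 0.06' >/dev/null && python3 p.py &&
$I '1 0 0 0 0 0 0.02;1 0 0 0 0 0 0.04;1 0 0 0 0 0 0.06' >/dev/null && python3 p.py &&
$I '1 0 0 0 0 0 0.02;1 0 0 0 0 0 0.04;1 0 0 0 0 0 0.06' >/dev/null && python3 p.py &&
$I '1 0 0 0 0 0 0.02;1 0 0 0 0 0 0.04;1 0 0 0 0 0 0.06' >/dev/null && python3 p.py &&
$I '1 0 0 0 0 0 0.02;1 0 0 0 0 0 0.04;1 0 0 0 0 0 0.06' >/dev/null && python3 p.py
python3 -c "
from h import *
grab('side','s8.png')
a=cv2.imread('pics/s8.png')[100:260,190:390]; cv2.imwrite('pics/s8z.png',cv2.resize(a,None,fx=3.5,fy=3.5,interpolation=cv2.INTER_CUBIC))"
```

```text
16.85 yaw -1.3512 F [ 2.9  2.1 -2.7] M [ 0.894 -1.133  0.299] w 0.014 e6 0.064 p [0.5781 0.1369 0.0988]
17.15 yaw -1.4142 F [ 3.2  1.1 -3. ] M [ 0.73  -1.234  0.107] w 0.014 e6 0.19 p [0.5782 0.137  0.0988]
17.45 yaw -1.4769 F [ 2.6  0.8 -3. ] M [ 0.586 -1.305  0.257] w 0.0138 e6 0.124 p [0.5782 0.1369 0.0988]
17.75 yaw -1.5398 F [ 4.   0.5 -2.7] M [ 0.377 -1.531  0.181] w 0.0138 e6 0.21 p [0.5782 0.1369 0.0988]
18.05 yaw -1.6025 F [ 4.5 -0.7 -3.8] M [ 0.156 -1.815  0.175] w 0.0139 e6 0.187 p [0.5782 0.137  0.0988]
18.35 yaw -1.6652 F [ 4.7  0.3 -4.1] M [ 0.014 -1.992  0.302] w 0.0137 e6 0.081 p [0.5783 0.137  0.0988]
```

View pics/s8z.png

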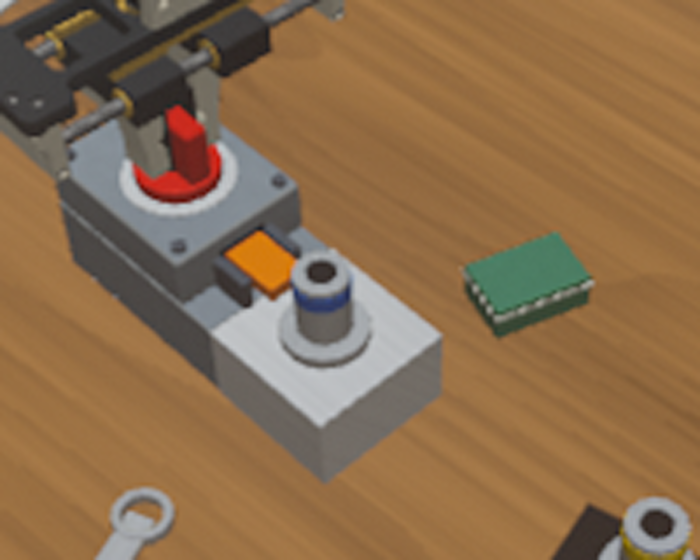

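```bash
I="python3 -m inch"
$I '1 0 -0.0015 0 0 0 0.02;1 0 -0.0015 0 0 0 0.04;1 0 -0.0015 0 0 0 0.06' >/dev/null; python3 p.py &&
$I '1 0 0 0 0 0 0.02;1 0 0 0 0 0 0.04;1 0 0 0 0 0 0.06' >/dev/null && python3 p.py &&
$I '1 0 0 0 0 0 0.02;1 0 0 0 0 0 0.04;1 0 0 0 0 0 0.06' >/dev/null && python3 p.py &&
$I '1 0 0 0 0 0 0.02;1 0 0 0 0 0 0.04;1 0 0 0 0 0 0.06' >/dev/null && python3 p.py &&
$I '1 0 0 0 0 0 0.02;1 0 0 0 0 0 0.04;1 0 0 0 0 0 0.06' >/dev/null && python3 p.py &&
$I '1 0 0 0 0 0 0.02;1 0 0 0 0 0 0.04;1 0 0 0 0 0 0.06' >/dev/null && python3 p.py
```

```text
18.7 yaw -1.7285 F [ 3.   0.7 -1.9] M [ 0.352 -1.127  0.265] w 0.0138 e6 0.092 p [0.5784 0.137  0.0988]
19.0 yaw -1.791 F [ 2.9  1.8 -0.7] M [ 0.421 -0.835  0.319] w 0.014 e6 0.045 p [0.5784 0.137  0.0988]
19.3 yaw -1.8541 F [ 2.3  0.9 -0.4] M [ 0.318 -0.787  0.1  ] w 0.0139 e6 0.224 p [0.5785 0.1369 0.0988]
19.6 yaw -1.9168 F [ 1.6  0.4 -0.1] M [ 0.216 -0.818  0.061] w 0.0136 e6 0.295 p [0.5785 0.1369 0.0988]
19.9 yaw -1.9796 F [ 1.7 -0.  -0.3] M [ 0.043 -0.872  0.077] w 0.0142 e6 0.277 p [0.5786 0.1369 0.0988]
20.2 yaw -2.0423 F [ 1.8 -0.4 -0.6] M [-0.056 -1.14   0.011] w 0.0138 e6 0.262 p [0.5786 0.1369 0.0988]
```

```bash
I="python3 -m inch"
$I '1 0 0 0 0 0 0.02;1 0 0 0 0 0 0.04' >/dev/null; python3 p.py &&
$I '1 0 0 0 0 0 0.02;1 0 0 0 0 0 0.04' >/dev/null && python3 p.py &&
$I '1 0 0 0 0 0 0.02;1 0 0 0 0 0 0.04' >/dev/null && python3 p.py &&
$I '1 0 0 0 0 0 0.02;1 0 0 0 0 0 0.04' >/dev/null && python3 p.py &&
$I '1 0 0 0 0 0 0.015;1 0 0 0 0 0 0.03' >/dev/null && python3 p.py
python3 -c "
from h import *
grab('side','s9.png')
a=cv2.imread('pics/s9.png')[100:260,190:390]; cv2.imwrite('pics/s9z.png',cv2.resize(a,None,fx=3.5,fy=3.5,interpolation=cv2.INTER_CUBIC))"
```

```text
20.4 yaw -2.0842 F [ 2.3 -0.9 -1.9] M [-0.277 -1.269  0.053] w 0.0136 e6 0.255 p [0.5787 0.1369 0.0988]
20.6 yaw -2.1262 F [ 2.6 -1.5 -1.2] M [-0.453 -1.382  0.069] w 0.014 e6 0.246 p [0.5787 0.1369 0.0988]
20.8 yaw -2.168 F [ 3.7 -2.1 -1.8] M [-0.599 -1.605  0.102] w 0.014 e6 0.239 p [0.5787 0.1369 0.0988]
21.0 yaw -2.2099 F [ 5.6 -2.4 -2.3] M [-0.739 -1.82   0.105] w 0.0137 e6 0.22 p [0.5787 0.1369 0.0988]
21.2 yaw -2.241 F [ 3.8 -2.1 -1.6] M [-0.868 -1.995  0.129] w 0.0141 e6 0.124 p [0.5787 0.1368 0.0988]
```

View pics/s9z.png

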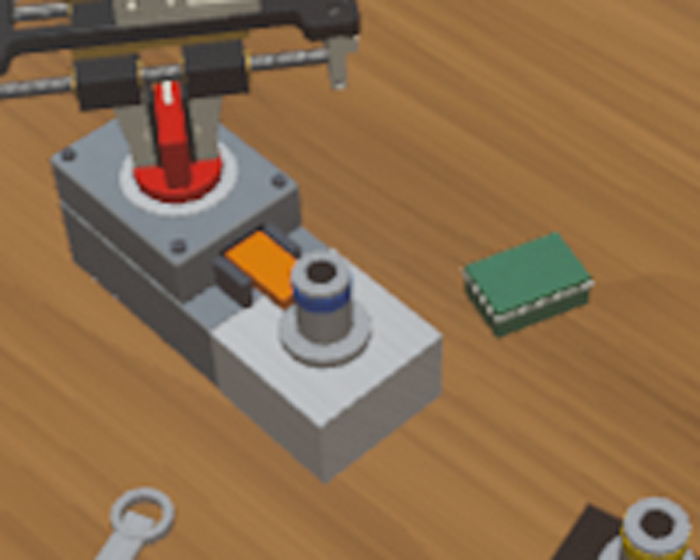

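```bash
I="python3 -m inch"
$I '1 0 -0.0015 0 0 0 0.015;1 0 -0.0015 0 0 0 0.03' >/dev/null; python3 p.py &&
$I '1 0 0 0 0 0 0.01;1 0 0 0 0 0 0.02' >/dev/null && python3 p.py &&
$I '1 0 0 0 0 0 0.01;1 0 0 0 0 0 0.02' >/dev/null && python3 p.py &&
$I '1 0 0 0 0 0 0.01;1 0 0 0 0 0 0.02' >/dev/null && python3 p.py &&
$I '1 0 0 0 0 0 0.01;1 0 0 0 0 0 0.02' >/dev/null && python3 p.py &&
$I '1 0 0 0 0 0 0.01;1 0 0 0 0 0 0.02' >/dev/null && python3 p.py
```

```text
21.45 yaw -2.2726 F [ 2.2 -0.5 -0.6] M [-0.245 -1.104  0.108] w 0.0139 e6 0.169 p [0.5788 0.1368 0.0988]
21.65 yaw -2.2928 F [ 1.3 -0.2  0. ] M [ 0.006 -0.972  0.09 ] w 0.014 e6 0.032 p [0.5788 0.1368 0.0988]
21.85 yaw -2.3137 F [ 1.4  0.4 -0.9] M [ 0.094 -0.791  0.159] w 0.0138 e6 0.022 p [0.5788 0.1368 0.0988]
22.05 yaw -2.3346 F [ 1.4  0.4 -0.2] M [ 0.176 -0.587  0.224] w 0.0136 e6 -0.024 p [0.5789 0.1368 0.0988]
22.25 yaw -2.3556 F [0.9 0.8 0. ] M [ 0.304 -0.48   0.224] w 0.0136 e6 -0.076 p [0.5788 0.1367 0.0988]
22.45 yaw -2.3765 F [1.  1.2 0.1] M [ 0.314 -0.395  0.354] w 0.0136 e6 -0.132 p [0.5788 0.1367 0.0988]
```

```bash
I="python3 -m inch"
$I '1 0 0 0 0 0 0' >/dev/null; python3 p.py;$I '1 0 0 0 0 0 0' >/dev/null; python3 p.py
```

```text
22.55 yaw -2.3762 F [1.1 0.1 1. ] M [ 0.358 -0.289  0.187] w 0.0139 e6 -0.394 p [0.5789 0.1367 0.0988]
22.65 yaw -2.3757 F [0.6 1.2 1.8] M [ 0.36  -0.197  0.141] w 0.0138 e6 -0.235 p [0.5789 0.1367 0.0988]
```

```bash
sed -i 's/>0.34/>0.37/' p.py
I="python3 -m inch"
$I '1 0 0 0 0 0 0.01' >/dev/null; python3 p.py &&
$I '1 0 0 0 0 0 0.01' >/dev/null && python3 p.py &&
$I '1 0 0 0 0 0 0.01' >/dev/null && python3 p.py &&
$I '1 0 0 0 0 0 0.01' >/dev/null && python3 p.py
```

```text
22.75 yaw -2.3864 F [-0.2  0.4 -0.2] M [ 0.416 -0.192  0.329] w 0.0139 e6 -0.017 p [0.5788 0.1367 0.0988]
22.85 yaw -2.3975 F [0.2 0.8 0.8] M [ 0.469 -0.145  0.385] w 0.0138 e6 -0.162 p [0.5788 0.1367 0.0988]
```

```bash
I="python3 -m inch"
$I '1 0 0 0 0 0 0.01' >/dev/null; python3 p.py; $I '1 0 0 0 0 0 0' >/dev/null; python3 p.py
```

```text
22.95 yaw -2.4079 F [0.3 1.  0.5] M [ 0.469 -0.083  0.396] w 0.0138 e6 -0.216 p [0.5789 0.1367 0.0988]
23.05 yaw -2.4076 F [-0.8 -0.4  0.7] M [ 0.432 -0.062  0.36 ] w 0.0135 e6 -0.489 p [0.5789 0.1367 0.0988]
```

```bash
python3 -m inch '0 0 0 0 0 0 0;0 0 0 0 0 0 0;0 0 0 0 0 0 0;0 0 0 0 0 0 0;0 0 0 0 0 0 0;0 0 0 0 0 0 0;0 0 0 -0.1 0 0 0;0 0 0 -0.2 0 0 0;0 0 0 -0.35 0 0 0;0 0 0 -0.5 0 0 0;0 0 0 -0.5 0 0 0;0 0 0 -0.5 0 0 0'
python3 p.py
python3 -c "
from h import *
for n in('wrist','side','top'): grab(n,n[0]+'10.png')
a=cv2.imread('pics/s10.png')[100:360,190:470]; cv2.imwrite('pics/s10z.png',cv2.resize(a,None,fx=2.2,fy=2.2,interpolation=cv2.INTER_CUBIC))"
```

```text
t: 24.25
eef_pos: [0.5793, 0.137, 0.25]
ee_rot: [-3.141, 0.003, -2.407]
force: [-0.4, -0.8, -1.3]
width: 0.0878
24.25 yaw -2.4073 F [-0.4 -0.8 -1.3] M [ 0.089 -0.072  0.017] w 0.0878 e6 0.003 p [0.5793 0.137  0.25  ]
```

View pics/s10z.png

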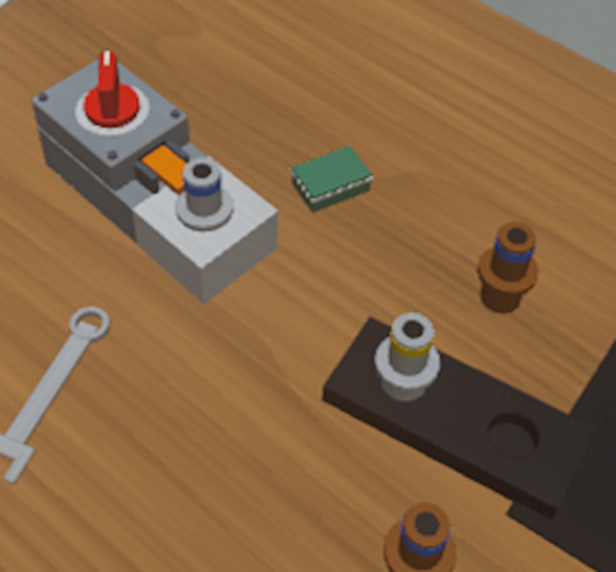

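View pics/w10.png

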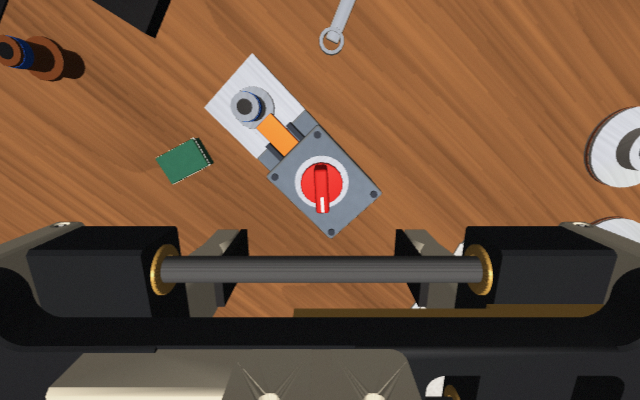

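View pics/t10.png

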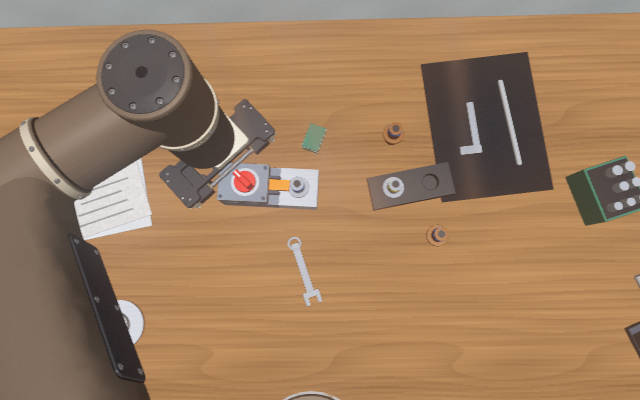

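Run:
```python
from h import *
for nm in('w7','w10'):
    f=np.load('/tmp/%s.png.npz'%nm); im=f['img'].astype(int)
    m=(im[...,0]>190)&(im[...,1]>90)&(im[...,1]<175)&(im[...,2]<75)
    n,l,st,_=cv2.connectedComponentsWithStats(m.astype(np.uint8)); k=1+st[1:,4].argmax(); v,u=np.where(l==k)
    P=np.array([wray(f,a,b,.0705) for a,b in zip(u,v)])[:,:2]-[.5778,.1368]
    sy=P@np.array([.063,.998]); sx=P@np.array([.998,-.063]);print(nm,len(u),'stand y',(np.percentile(sy,[1,99])+.055).round(4),'x',sx.min().round(4),sx.max().round(4))
f=np.load('/tmp/s10.png.npz'); Z=f['range_z']
a=[pt(f,u,v) for u,v in[(190+190/2.2,110+165/2.2),(190+218/2.2,110+168/2.2),(190+202/2.2,110+180/2.2)]]
print(np.array(a).round(4))
```

```text
w7 602 stand y [-0.0317  0.0035] x -0.0119 0.0113
w10 788 stand y [-0.0394  0.0037] x -0.0129 0.0101
[[0.5562 0.0185 0.0936]
 [0.575  0.0066 0.083 ]
 [0.5623 0.0125 0.0747]]
```

Run:
```python
from h import *
f=np.load('/tmp/s10.png.npz')
P=np.array([pt(f,u,v) for u in range(265,300) for v in range(175,215)])
m=np.hypot(P[:,0]-.5704,P[:,1]-.0215)<.014
print('boss top z',np.percentile(P[m][:,2],[70,90,97]).round(4))
m=(np.hypot(P[:,0]-.5704,P[:,1]-.0215)<.023)&(np.hypot(P[:,0]-.5704,P[:,1]-.0215)>.017); print('flange z',np.median(P[m][:,2]).round(4))
arm.job_done()
```

```text
boss top z [0.0991 0.1002 0.1012]
flange z 0.0586
the job is handed in; nothing more can be done
```

The job is handed in: the blue-band adapter is fully home in the socket, the bolt is out over its flange, and the robot is clear of everything. It took about 25 s of the 72 s.

**Adapter:** I took it by the boss, lowered it into the socket and stopped when it bottomed out at about 15 N. That was at the expected height (TCP 65.8 mm against a predicted 66 mm). Afterwards the depth picture put the flange top at 58.6 mm (58 expected) and the boss top at about 99–101 mm (98 expected), within the 2 mm calibration.

**Knob:** I turned it clockwise in small steps. The moment dropped as the bolt fell, then rose against the far wall of the notch. I stopped at 0.36–0.40 N m, still 0.36 N m when held, and let go. The highest reading was 0.40 N m, below the 0.7 N m limit.

**Bolt:** Its tip measured y = -31.7 mm in the stand's frame before and -39.4 mm after. That is about 1.6 mm short of the nominal -41 mm, which is within camera and edge error. The side and wrist pictures show it over the flange.

**Left alone:** The spare adapter, wrench, green box and both brown look-alikes appear unmoved in the last pictures.

**Readings that disagreed:**
- The moment was noisy, by about 0.06 N m. The first reading near the wall (0.35) sank to 0.14 when held, so I went on about 0.03 rad until it stayed up.
- The wrist camera showed a sideways bias of about 1.4 mm, which I corrected for.

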